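Load the bench mill and drop the guard's latch

TASK

Get the mill ready to run: set the steel grinding cup on the mill's keyed drive, turning it as needed until it drops fully home, while the wire guard gate is still open. Then swing the gate shut with its latch bar (the one with the ball knob) lifted over the striker, and let the bar drop into the catch. Leave the tin, the amber bottle, the specimen cup and the tall pump dispenser standing where they are.

Things in the scene. Friction and masses are not known exactly. Their poses are not given: they have to be found in the camera images.
- cup_centre (a point): Steel grinding cup, 100 tall, 54 wide, 0.3 kg; point half-way up its axis. Black lid top at 70, on it an upright grip fin 40 long x 14 thick x 30 tall (up to 100), along x. Square foot 36 x 36 x 15 with a keyway 19 (along x) x 12, open below, 15 deep: fits two ways, half a turn apart. z up.
- drive_seat (a point): Centre of the top of the mill's coupling disc (48 wide), 55 above the worktop; cup home = its foot rests here, cup_centre 50 above. From it rises the keyed shaft: 16 (along x) x 9, 14 tall, the top 5 tapering to 9 x 3. Point turns with the shaft; z up. The shaft has a drag of 0.08 Nm.
- mill: White bench mill, base 160 (x) x 190 (y) x 45, fixed; origin under the drive axis, front faces -x. Wire guard to 195: sides at y = +-89, rear column at x = 68 to 80, gate in front at x = -72, top open. Left front post carries the catch.
- gate (a joint): Guard gate angle: 0 shut, grows as the free (left) edge swings out to the front, to 1.2. Stays where it is left (drag 0.1 Nm). Gate 160 wide, 8 thick, 51 to 195 high; a flat visor along its top edge stands 44 out from its middle plane, over the latch.
- gate_hinge (a point): On the gate's vertical hinge axis (right front post), 106 above the worktop. Turns with the gate: y along the gate to its free edge, -x out of its outer face.
- latch (a joint): Latch bar angle: 0 lying in the catch, -0.04 hanging on its rest pin (gate open), up to 0.35 lifted; falls by its weight. Pivot 32 along y, 14 out (-x) from gate_hinge, axis normal to the gate. Bar 12 tall x 6 thick, from the pivot to 154. With the gate shut it clears the striker above 0.12.
- latch_knob (a point): Centre of the black ball knob, 20 wide, on a 10 mm stem: 90 along y, 38 out (-x) from gate_hinge, level with it when the bar is at 0; 58 from the bar's pivot. y along the bar, -x outward. Visor edge 80 above, 44 out: tools must come in under it, tilted outward 25 to 40 degrees.
- bar_end (a point): Free end of the latch bar, 186 along the gate from its hinge axis. The catch on the left post takes the bar 166 to 178 along: floor, post behind, in front the striker, 12 above the floor, slot 12 wide; the striker's outer face is square and stops a bar that is not lifted.
- tin_centre (a point): Bystander: red and white solvent tin, 45 x 72 (y) x 124 tall; point half-way up.
- specimen_centre (a point): Bystander: specimen cup with orange lid, 64 wide, 63 tall; point half-way up.
- amber_centre (a point): Bystander: amber bottle with green label and black cap, 34 wide, 75 tall; point half-way up.
- dispenser_centre (a point): Bystander: tall white pump dispenser between the other things and the mill, 296 tall; base 100 wide, post 36 wide, round head 119 wide from 277 to 296; point half-way up.
Not all that is in view belongs to the job. What is shaped like the part that bears cup_centre but turquoise is not meant.

How it is judged:
By the outcome, as a careful person would: the job done as asked, in the order asked, and still so for the second after the job is handed in, with the robot touching nothing.
It also fails if it takes over 58 s, if anything falls off the work surface, if the arm or the gripper's body presses on something with over 40 N, if the wrist force passes 120 N, or if a joint passes its speed limit or range.

ROBOT

A 6-joint arm with a two-finger parallel gripper is mounted at the origin on a cart in front of the work surface, level with it; the furniture and walls round the work are solid. World frame = base frame: x ahead of the robot, y to its left, z up, the work surface at z = 0. Lengths are in m, angles in rad, forces in N, time in s.
With the tool pointing down it reaches from about 0.325 to 0.775 m from the base axis. Payload 9.3 kg.
Tool frame: the origin (TCP) lies midway between the tips of the shut fingers; the grasp point (between the pads) lies 19 mm behind it; z points along the fingers, y is the line along which they close (so a half turn about z gives the same grasp; the last joint's range is limited). The gripper opens to 85 mm and grips with 20 to 120 N. Pads are 22 mm wide; open, the fingers measure 114 mm over their backs; the gripper's body (76 mm by 85 mm) begins 54 mm behind the grasp point. The pads swing forward as they close: fully open they stand 13 mm farther back than shut.
Start: joints at [1.192, 0.259, 0.021, 1.334, 0, 1.418], TCP at [0.123, 0.536, 0.231] pointing down, gripper open.
Joint ranges: [-3.04, 3.04], [-0.91, 1.82], [-1.04, 1.36], [-1.92, 1.95], [-1.52, 1.45], [-3.14, 3.14]. Speed limits (rad/s): [2.22, 2.22, 2.79, 3.14, 3.14, 3.14].

INTERFACE

Orientations are given as [roll, pitch, yaw] about the fixed x, y, z axes, in that order (R = Rz(yaw) Ry(pitch) Rx(roll)).
In Python, from rig import arm gives the robot as it stands. The module is installed in compiled form; this text tells all that it offers.
- The arm moves only by the shell command python3 -m handwheel 'ROWS' [FORCE]. ROWS is JSON, a list of rows, each a list of 3 entries, a list of its own where there are three numbers: the finger opening in mm, from 0 to 85.4, then the shift along the tool's x, y, z in mm, then the turn about the tool's z in rad. A call has 1 to 5 rows; each row shifts and turns the commanded pose from where the row before left it, along the tool's axes as they then stand; what a row does not reach is not made up. A row lasts 1/12 s, in which the tool goes at most 41.7 mm and 7.16 degrees, less where a joint would pass 70% of its speed; a pose out of reach is approached as far as the arm can. A call is refused whole if a number of a shift passes 41.7 or a number of a turn 0.125, either way. A call with a gripper value outside its range is refused whole. The fingers move at their own pace and stop on an object; FORCE is the grip in N (left out, the last holds). Time passes only in rows, so rows that do not move let the fingers close. It gives the time, the measured TCP pose, the force, the opening and the grip force at its end, in the units of the state.
- arm.state(): the state, without advancing time (a new reading comes with each control period).
- arm.snapshot(name): name is "scene" or "top"; returns a dict with "pixels" (480x640x3 uint8, red, green, blue), "camera_matrix" (3x3 intrinsics, pixels), "extrinsics" (4x4, takes a point from world to camera coordinates). Camera axes: x right, y down, z forward; pixel columns grow to the right and rows downward; lengths in m; the calibration is good to about 2 mm. A picture is of the moment at which its call begins. There is no depth.
- arm.close_job(): hands the job in; it is judged then, once.
The state is a dict: "time": time; "qpos": joint angles; "dq": joint speeds; "joint_torque": joint torques, N m; "tool_pos": TCP position; "eef_rot": TCP orientation; "wrist_force": force on the tool from outside, world axes, zero at the start; "wrist_torque": the same for the moment, N m; "finger_gap": finger opening in m; "gripper_force": force on a finger pad.
Only numpy, scipy, OpenCV 4.12 (cv2) and the standard library are available. Lean on these libraries where they do the work, as an engineer would, in place of code of your own. Each camera call takes 0.05 s, during which the arm holds its last target. There are 200 camera calls.

## Working session

There is one attempt and no reset: what is moved stays moved. The work goes in short steps, Python scripts to look and compute and a shell command to move; the robot and the scene stay as the last step left them, time stands still between calls to the robot, and variables do not carry over. Pictures are saved under pics/ and viewed, at most 10 in all, crops included, and the job is handed in when it is done.

```bash
mkdir -p pics
cat > h.py <<'E'
import numpy as np,cv2
from rig import arm
def snap(n,f):
    s=arm.snapshot(n); np.savez(f'pics/{f}.npz',**s); cv2.imwrite(f'pics/{f}.png',s['pixels'][:,:,::-1]); return s
def load(f): return dict(np.load(f'pics/{f}.npz'))
def ray(s,u,v):
    K,T=s['camera_matrix'],s['extrinsics'];R,t=T[:3,:3],T[:3,3]
    d=R.T@np.linalg.solve(K,[u,v,1.]);return -R.T@t,d/np.linalg.norm(d)
def onz(s,u,v,z):
    o,d=ray(s,u,v);return o+d*(z-o[2])/d[2]
def tri(s1,p1,s2,p2):
    (a,d),(b,e)=ray(s1,*p1),ray(s2,*p2)
    k=np.linalg.lstsq(np.c_[d,-e],b-a,rcond=None)[0];p,q=a+k[0]*d,b+k[1]*e
    return (p+q)/2,np.linalg.norm(p-q)
def proj(s,p):
    c=s['extrinsics'][:3]@np.r_[p,1];q=s['camera_matrix']@c;return q[:2]/q[2]
E
python3 - <<'E'
from h import *
np.set_printoptions(precision=3,suppress=True)
for n in('scene','top'):
    s=snap(n,n+'0');print(n,ray(s,320,240))
    
print(arm.state())
E
```

```text
scene (array([-0.21 , -0.114,  0.795]), array([ 0.717,  0.087, -0.692]))
top (array([ 0.321, -0.055,  1.59 ]), array([ 0.124, -0.02 , -0.992]))
{'time': 0.1, 'qpos': array([1.192, 0.259, 0.021, 1.334, 0.   , 1.418]), 'dq': array([ 0.001, -0.001,  0.003,  0.   , -0.   , -0.   ]), 'joint_torque': array([  0.006, -55.669,  34.507,   0.012,  -0.   ,   0.   ]), 'tool_pos': array([0.123, 0.536, 0.231]), 'eef_rot': array([-3.14 , -0.   ,  2.916]), 'wrist_force': array([-0.141, -0.224, -0.433]), 'wrist_torque': array([ 0.045, -0.024,  0.001]), 'gripper_force': 0.0, 'finger_gap': 0.08541433524236886}
```

View pics/scene0.png

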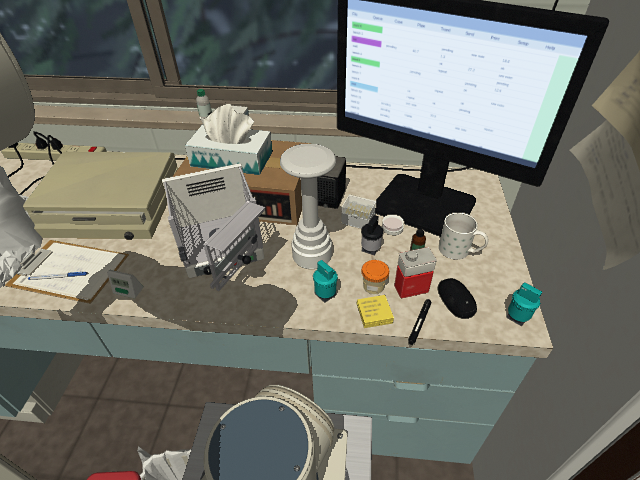

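View pics/top0.png

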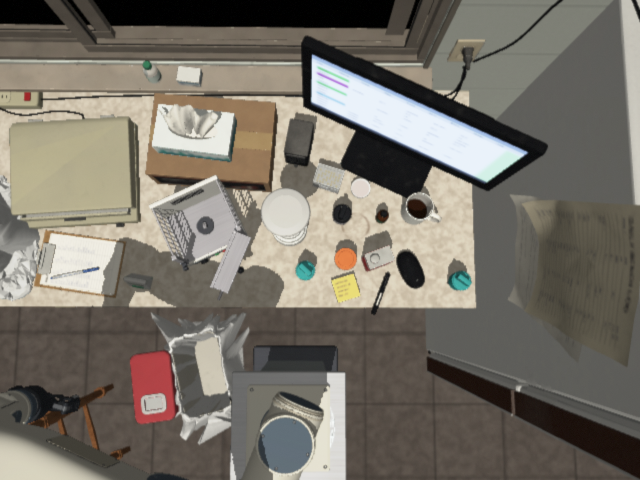

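The top view shows the mill around (205,225), with the gate open and its visor at (232,262), and the dispenser head at (287,213). There are three candidates for the cup:
- Dark-lidded grey: scene (372,235), top (342,213)
- Turquoise: top (305,270)
- Turquoise: top (460,281)

The dark-lidded steel one fits the description. I'll confirm it in an enlarged crop.

Run:
```python
from h import *
a=cv2.imread('pics/scene0.png');b=cv2.imread('pics/top0.png')
f=lambda im,x,y,w,h,k:cv2.resize(im[y:y+h,x:x+w],None,fx=k,fy=k,interpolation=cv2.INTER_CUBIC)
c=np.zeros((600,800,3),np.uint8)
c[:300,:400]=f(a,340,205,80,60,5)
c[:300,400:]=f(b,310,185,80,60,5)
c[300:,:400]=f(a,160,160,133,100,3)[:300,:400].copy() if 0 else cv2.resize(a[160:290,155:328],(400,300),interpolation=cv2.INTER_CUBIC)
c[300:,400:]=cv2.resize(b[175:295,145:305],(400,300),interpolation=cv2.INTER_CUBIC)
cv2.imwrite('pics/crop1.png',c)
```

```text
(no output)
```

View pics/crop1.png

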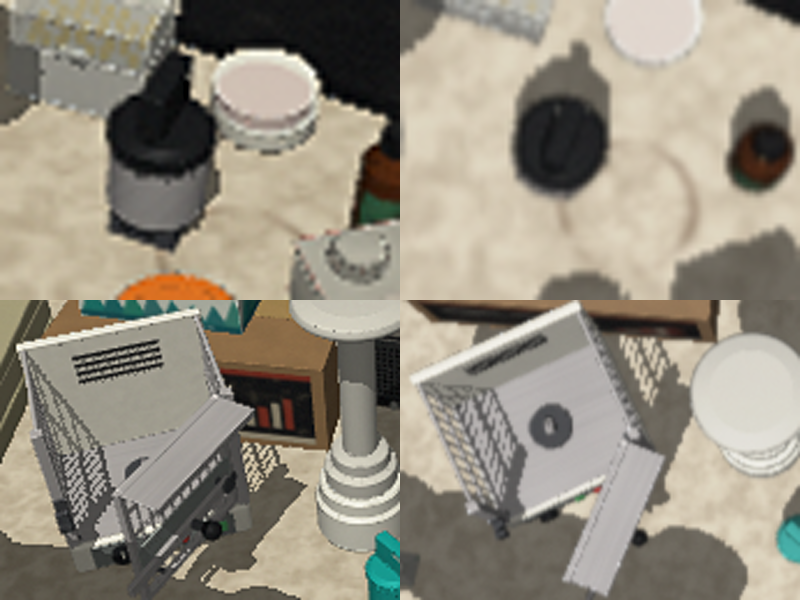

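The crop confirms it: steel body, black lid with a fin and a square foot, at top (342,213.6). The disc is at top (205,225). Next I'll boost contrast to read the fin and key directions and the gate points.

Run:
```python
from h import *
a=cv2.imread('pics/scene0.png');b=cv2.imread('pics/top0.png')
def f(im,x,y,w,h,g):
    c=im[y:y+h,x:x+w].astype(float)/255; return (255*cv2.resize(np.clip(c,0,1)**g,(400,300),interpolation=cv2.INTER_NEAREST)).astype(np.uint8)
c=np.vstack([np.hstack([f(a,356,210,40,30,.4),f(b,328,200,28,21,.35)]),np.hstack([f(a,180,200,88,66+20,.6),f(b,191,214,28,21,.6)])])
cv2.imwrite('pics/crop2.png',c)
s,t=load('scene0'),load('top0')
print(t['camera_matrix'],s['camera_matrix'])
# lid circle
g=b[195:235,320:365].max(2)<60
n,l,st,ce=cv2.connectedComponentsWithStats(g.astype(np.uint8));i=1+np.argmax(st[1:,4]);print(st[i],ce[i]+[320,195])
print('lid',onz(t,342,213.6,.07),'disc',onz(t,205,225,.055))
```

```text
[[552.79548152   0.         315.58929384]
 [  0.         552.79548152 239.82395938]
 [  0.           0.           1.        ]] [[433.03715311   0.         323.57506543]
 [  0.         433.03715311 245.42794846]
 [  0.           0.           1.        ]]
[ 13   9  18  19 267] [341.6329588  213.17602996]
lid [ 0.58552018 -0.14572329  0.07      ] disc [0.55368626 0.23740584 0.055     ]
```

View pics/crop2.png

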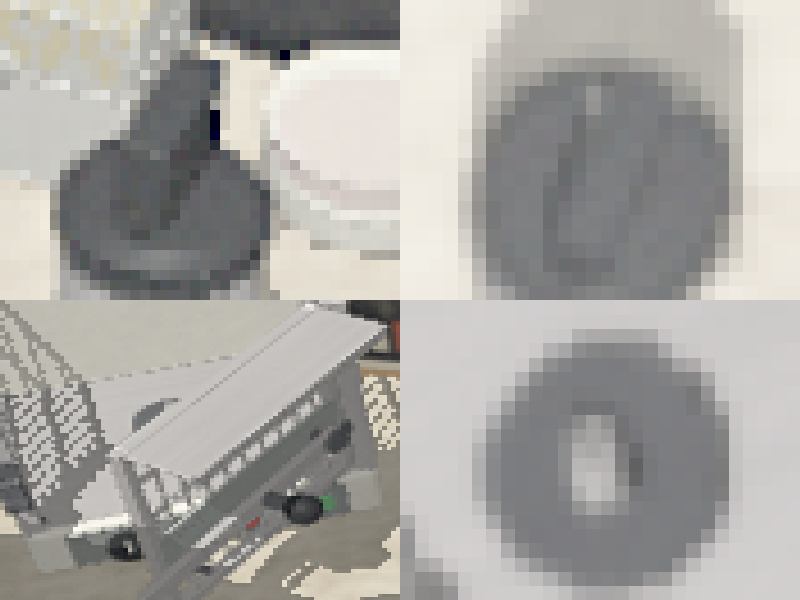

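The fin runs roughly along image-up, tilted slightly right, and the key likewise. Now for the poses.

```bash
python3 -m handwheel 2>&1 | head -5
python3 - <<'E'
from h import *
np.set_printoptions(precision=4,suppress=True)
s,t=load('scene0'),load('top0')
P=lambda x,y:(x,y)
# fin: scene top-left edge, top crop edge
T=lambda u,v:(328+(u-400)/14.2857-.5,200+v/14.2857-.5)
for q in((550,255),(590,90)): print('fin L edge top',onz(t,*T(*q),.1))
S=lambda u,v:(356+u/10-.5,210+v/10-.5)
e=[onz(s,*S(*q),.1) for q in((170,52),(125,140),(220,65))];print('fin scene',e)
d=e[0]-e[1];print('ang',np.arctan2(d[1],d[0]))
d=onz(t,*T(590,90),.1)-onz(t,*T(550,255),.1);print('ang top',np.arctan2(d[1],d[0]))
print('lid c',onz(t,*T(603,190),.07))
# disc
img=t['pixels'].astype(float).mean(2)
w=img[214:235,191:219]; 
D=lambda u,v:(191+(u-400)/14.2857-.5,214+(v-300)/14.2857-.5)
print('disc c',onz(t,*D(604,458),.055))
sub=img[220:234,201:210].copy();print(sub.astype(int))
m=np.clip(sub-150,0,None);yy,xx=np.mgrid[220:234,201:210]
c=np.array([(m*xx).sum(),(m*yy).sum()])/m.sum();C=np.cov(np.c_[xx.ravel(),yy.ravel()].T,aweights=m.ravel());ev,V=np.linalg.eigh(C);print('key',c,ev,V[:,1],onz(t,*c,.065))
a=onz(t,*(c+3*V[:,1]),.065)-onz(t,*(c-3*V[:,1]),.065);print('key ang',np.arctan2(a[1],a[0]))
# mill
Q=lambda u,v:(145+(u-400)/2.5-.5,175+(v-300)/2.5-.5)
r=[onz(t,*Q(*q),.195) for q in((415,380),(578,305))];print('rear',r);d=r[0]-r[1];print('mill yaw',np.arctan2(d[1],d[0])-np.pi/2)
v=[onz(t,*Q(*q),.195) for q in((620,443),(662,455),(605,595),(563,578))];print('visor',v);d=v[3]-v[0];print(np.arctan2(d[1],d[0]));d=v[2]-v[1];print(np.arctan2(d[1],d[0]))
print('head',onz(t,287,213,.296),'knob',onz(t,*Q(640,537),.106), 'tin',onz(t,379,258,.124),'spec',onz(t,345,259,.063),'amber',onz(t,382,214,.075))
E
```

```text
invalid input
fin L edge top [ 0.5699 -0.133   0.1   ]
fin L edge top [ 0.6019 -0.1407  0.1   ]
fin scene [array([ 0.6108, -0.1459,  0.1   ]), array([ 0.5772, -0.1357,  0.1   ]), array([ 0.6069, -0.1582,  0.1   ])]
ang -0.2952903363803233
ang top -0.23638311541262225
lid c [ 0.5878 -0.1449  0.07  ]
disc c [0.5549 0.2381 0.055 ]
[[ 78  78  76  77  77  79  78  79  79]
 [ 80  77  67  69  67  74  78  79  80]
 [ 78  80  93 118  98  68  75  79  79]
 [ 79  91 113 124 114  67  73  79  78]
 [ 79  95 132 128 135  77  60  75  78]
 [ 79  96 147 144 142  80  51  73  77]
 [ 79  93 152 159 150  92  55  74  78]
 [ 78  86 135 161 146 106  75  75  77]
 [ 78  79 102 123 110  93  80  78  78]
 [ 77  76  82  87  82  80  78  79  78]
 [ 77  77  78  79  78  79  78  79  79]
 [ 78  77  78  79  79  78  79  79  78]
 [ 90  83  79  79  79  78  79  79  77]
 [138 109  87  83  85  81  85 104 109]]
key [203.8824 226.4853] [0.1419 0.4544] [0.3258 0.9454] [0.548  0.2385 0.065 ]
key ang -2.787961216662444
rear [array([0.5795, 0.3509, 0.195 ]), array([0.6588, 0.1868, 0.195 ])]
mill yaw 0.450365101157157
visor [array([0.5156, 0.1405, 0.195 ]), array([0.5035, 0.0976, 0.195 ]), array([0.3616, 0.1522, 0.195 ]), array([0.3784, 0.1947, 0.195 ])]
2.7656331409174673
2.7747520089839917
head [ 0.547  -0.0016  0.296 ] knob [0.4263 0.1293 0.106 ] tin [ 0.4567 -0.2408  0.124 ] spec [ 0.4591 -0.1541  0.063 ] amber [ 0.5841 -0.2568  0.075 ]
```

```bash
python3 -m handwheel '[[85,[-24,-29,0],0],[85,[-24,-29,0],0],[85,[-24,-29,0],0],[85,[-24,-29,0],0],[85,[-24,-29,0],0]]' 40
python3 -m handwheel '[[85,[-24,-29,0],0],[85,[-24,-29,0],0],[85,[-24,-29,0],0],[85,[-24,-29,0],0],[85,[-24,-29,0],0]]'
python3 -m handwheel '[[85,[-24,-29,0],0],[85,[-24,-29,0],0],[85,[-24,-29,0],0],[85,[-24,-29,0],0],[85,[-24,-29,0],0]]'
```

```text
time: 0.52
tool_pos: [0.2077, 0.3662, 0.231]
eef_rot: [-3.141, -0.0, 2.917]
wrist_force: [1.0, 1.9, -0.4]
finger_gap: 0.0853
gripper_force: 0.0
time: 0.93
tool_pos: [0.2922, 0.198, 0.2313]
eef_rot: [3.141, 0.0, 2.916]
wrist_force: [1.1, 0.7, 1.1]
finger_gap: 0.0852
gripper_force: 0.0
time: 1.35
tool_pos: [0.3768, 0.0295, 0.2313]
eef_rot: [3.141, 0.0, 2.915]
wrist_force: [1.0, 0.4, 0.1]
finger_gap: 0.0849
gripper_force: 0.0
```

```bash
python3 -m handwheel '[[60,[-22,-32,0],0],[60,[-22,-32,0],0],[60,[-22,-32,0],0],[60,[-22,-32,0],0],[60,[-22,-32,0],0]]'
python3 -m handwheel '[[60,[-33,9,0],0.045],[60,[-33,9,0],0],[60,[-33,9,0],0],[60,[-33,9,0],0],[60,[0,0,0],0]]'
```

```text
time: 1.77
tool_pos: [0.4481, -0.1512, 0.2311]
eef_rot: [3.141, -0.0, 2.915]
wrist_force: [0.6, 0.6, 1.0]
finger_gap: 0.0598
gripper_force: 0.0
time: 2.18
tool_pos: [0.5891, -0.1485, 0.2287]
eef_rot: [3.141, -0.001, 2.871]
wrist_force: [-1.2, 0.2, -0.5]
finger_gap: 0.0596
gripper_force: 0.0
```

Run:
```python
from h import *
s,t=snap('scene','scene1'),snap('top','top1')
c=np.hstack([cv2.resize(a['pixels'][y:y+90,x:x+60,::-1],(400,600),interpolation=cv2.INTER_CUBIC) for a,x,y in((s,345,165),(t,315,175))])
cv2.imwrite('pics/crop3.png',(255*(c/255.)**.6).astype(np.uint8))
print(arm.state()['tool_pos'],arm.state()['qpos'])
```

```text
[ 0.58531906 -0.14802045  0.22965267] [-3.86580640e-01  3.54046419e-01  1.55382957e-01  1.37478623e+00
 -6.10280364e-05 -1.16528341e-01]
```

```bash
python3 -m handwheel '[[60,[-1,3,38],0],[60,[0,0,38],0],[60,[0,0,38],0],[60,[0,0,36],0],[60,[0,0,3],0]]'
python3 -m handwheel '[[0,[0,0,0],0],[0,[0,0,0],0],[0,[0,0,0],0],[0,[0,0,0],0],[0,[0,0,0],0]]' 60
python3 -m handwheel '[[0,[0,0,0],0],[0,[0,0,-3],0],[0,[0,0,-15],0],[0,[0,0,-15],0],[0,[0,0,-20],0]]' 60
```

```text
time: 2.7
tool_pos: [0.5822, -0.1442, 0.0728]
eef_rot: [3.141, -0.009, 2.87]
wrist_force: [-0.6, 0.5, -0.2]
finger_gap: 0.0596
gripper_force: 0.0
time: 3.12
tool_pos: [0.5879, -0.1462, 0.0811]
eef_rot: [-3.141, 0.005, 2.871]
wrist_force: [0.2, -1.3, 6.9]
finger_gap: 0.0126
gripper_force: 59.5
time: 3.53
tool_pos: [0.586, -0.1453, 0.1318]
eef_rot: [3.141, -0.001, 2.871]
wrist_force: [0.0, 0.1, -3.5]
finger_gap: 0.0131
gripper_force: 58.6
```

```bash
python3 -m handwheel '[[0,[0,0,-38],0],[0,[0,0,-38],0],[0,[0,0,-38],0],[0,[0,0,-38],0],[0,[0,0,-38],0]]'
python3 -m handwheel '[[0,[20,-4,0],0],[0,[38,-9,0],0],[0,[38,-9,0],0],[0,[38,-9,0],0],[0,[20,0,0],0]]'
```

```text
time: 3.95
tool_pos: [0.5858, -0.1452, 0.3243]
eef_rot: [-3.141, 0.001, 2.871]
wrist_force: [1.9, -0.3, -3.9]
finger_gap: 0.0124
gripper_force: 58.8
time: 4.37
tool_pos: [0.426, -0.1336, 0.3225]
eef_rot: [-3.141, 0.001, 2.87]
wrist_force: [0.3, -0.3, -2.2]
finger_gap: 0.0128
gripper_force: 58.9
```

Run:
```python
from h import *
s,t=snap('scene','scene2'),snap('top','top2')
c=np.hstack([cv2.resize(a['pixels'][y:y+180,x:x+120,::-1],(400,600),interpolation=cv2.INTER_CUBIC) for a,x,y in((s,330,120),(t,290,190))])
cv2.imwrite('pics/crop4.png',(255*(c/255.)**.6).astype(np.uint8))
print(arm.state()['tool_pos'],arm.state()['eef_rot'])
```

```text
[ 0.42670897 -0.1331805   0.32333691] [-3.14097858e+00  2.24501432e-03  2.87003235e+00]
```

View pics/crop4.png

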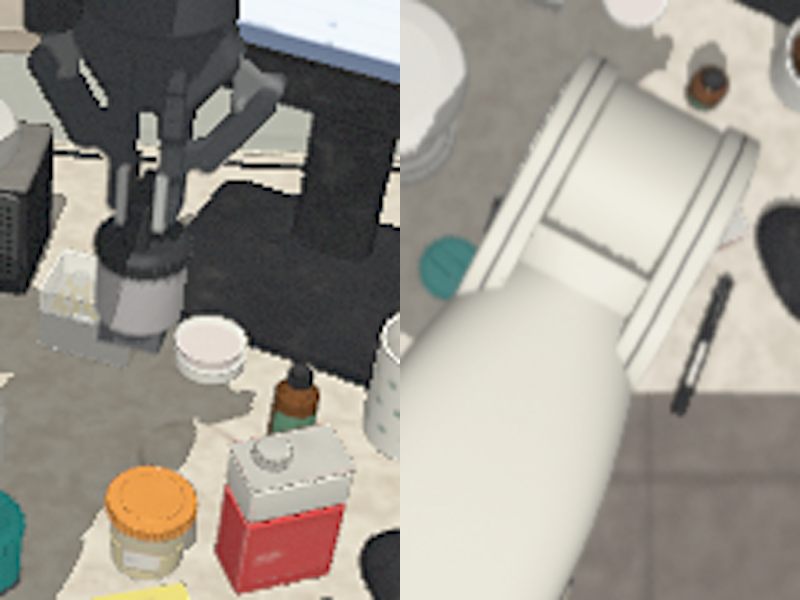

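```bash
python3 -m handwheel '[[0,[15,30,0],0],[0,[15,30,0],0],[0,[15,30,0],0],[0,[15,30,0],0],[0,[-3,30,0],0]]'
python3 - <<'E'
from h import *
np.set_printoptions(precision=4,suppress=True)
s,t=load('scene2'),load('top0')
print('lid proj',[proj(s,[.4267,-.1332,z]) for z in(.31,.315,.295)])
img=t['pixels'].astype(float).mean(2);yy,xx=np.mgrid[220:230,201:209];sub=img[220:230,201:209]
for th in(82,88,95,110,125):
    m=(sub>th)*1.;c=[(m*xx).sum()/m.sum(),(m*yy).sum()/m.sum()];C=np.cov(np.c_[xx.ravel(),yy.ravel()].T,aweights=m.ravel());ev,V=np.linalg.eigh(C)
    a=onz(t,*(c+3*V[:,1]),.065)-onz(t,*(c-3*V[:,1]),.065);print(th,m.sum(),c,ev,np.arctan(a[1]/a[0]),onz(t,*c,.065))
# disc ellipse by dark ring
g=(img[205:250,185:230]<90).astype(np.uint8);n,l,st,ce=cv2.connectedComponentsWithStats(g);i=l[20,15] or 1;print(st[i],ce[i]+[185,205])
cs,_=cv2.findContours((l==i).astype(np.uint8),cv2.RETR_EXTERNAL,cv2.CHAIN_APPROX_NONE);(c,ax,an)=cv2.fitEllipse(max(cs,key=len));print(c,ax,an,onz(t,c[0]+185,c[1]+205,.055))
E
```

```text
time: 4.88
tool_pos: [0.4129, 0.0274, 0.3227]
eef_rot: [3.141, 0.001, 2.871]
wrist_force: [0.8, -1.1, -3.3]
finger_gap: 0.0127
gripper_force: 59.2
lid proj [array([371.5106, 191.8995]), array([371.6919, 189.6971]), array([370.9763, 198.3908])]
82 30.0 [np.float64(203.86666666666667), np.float64(225.33333333333334)] [1.4887 4.24  ] 0.19574450119366 [0.5512 0.2386 0.065 ]
88 28.0 [np.float64(203.92857142857142), np.float64(225.14285714285714)] [1.4006 3.9804] 0.2670387531812614 [0.5518 0.2385 0.065 ]
95 23.0 [np.float64(203.95652173913044), np.float64(225.17391304347825)] [1.126  3.6131] 0.08555788287210385 [0.5517 0.2384 0.065 ]
110 18.0 [np.float64(204.05555555555554), np.float64(225.16666666666666)] [0.6335 3.3339] 0.08921486448853717 [0.5517 0.2381 0.065 ]
125 12.0 [np.float64(204.0), np.float64(225.5)] [0.7273 1.3636] 0.028295056006443848 [0.5508 0.2382 0.065 ]
[ 13  12  16  17 180] [205.5833 225.1722]
(20.36180305480957, 20.17068862915039) (15.075370788574219, 15.829862594604492) 23.40163803100586 [0.5532 0.2364 0.055 ]
```

```bash
python3 -m handwheel '[[0,[-2,35,0],0],[0,[-2,35,0],0],[0,[-2,35,0],0],[0,[-2,35,0],0]]'
python3 -m handwheel '[[0,[0,0,0],-0.1],[0,[0,0,0],-0.1],[0,[0,0,0],-0.1],[0,[0,0,0],-0.1],[0,[0,0,0],0]]'
```

```text
time: 5.22
tool_pos: [0.4606, 0.1604, 0.322]
eef_rot: [3.141, 0.001, 2.871]
wrist_force: [0.9, -1.9, -3.8]
finger_gap: 0.0122
gripper_force: 59.2
time: 5.63
tool_pos: [0.4605, 0.1587, 0.3217]
eef_rot: [3.142, 0.0, -3.007]
wrist_force: [-0.1, -0.4, -2.9]
finger_gap: 0.0125
gripper_force: 59.6
```

```bash
python3 -m handwheel '[[0,[-25.5,16.5,0],0],[0,[-25.5,16.5,0],0],[0,[-25.5,16.5,0],0],[0,[-25.5,16.5,0],0],[0,[0,0,0],0]]'
python3 -m handwheel '[[0,[0,0,30],0],[0,[0,0,38],0],[0,[0,0,38],0],[0,[0,0,25],0],[0,[0,0,5],0]]'
python3 - <<'E'
from h import *
s,t=snap('scene','scene3'),snap('top','top3')
c=np.hstack([cv2.resize(a['pixels'][y:y+150,x:x+100,::-1],(400,600),interpolation=cv2.INTER_CUBIC) for a,x,y in((s,180,120),(t,155,165))])
cv2.imwrite('pics/crop5.png',(255*(c/255.)**.6).astype(np.uint8))
print(arm.state()['tool_pos'],arm.state()['eef_rot'])
E
```

```text
time: 6.05
tool_pos: [0.5563, 0.2396, 0.319]
eef_rot: [3.141, -0.001, -3.015]
wrist_force: [0.0, -0.6, -3.2]
finger_gap: 0.0126
gripper_force: 59.7
time: 6.47
tool_pos: [0.5509, 0.2363, 0.1808]
eef_rot: [-3.141, -0.007, -3.016]
wrist_force: [-0.8, 0.0, -3.3]
finger_gap: 0.0123
gripper_force: 59.6
[0.55263558 0.23678529 0.18502365] [-3.14136733e+00 -1.74962110e-03 -3.01437362e+00]
```

View pics/crop5.png

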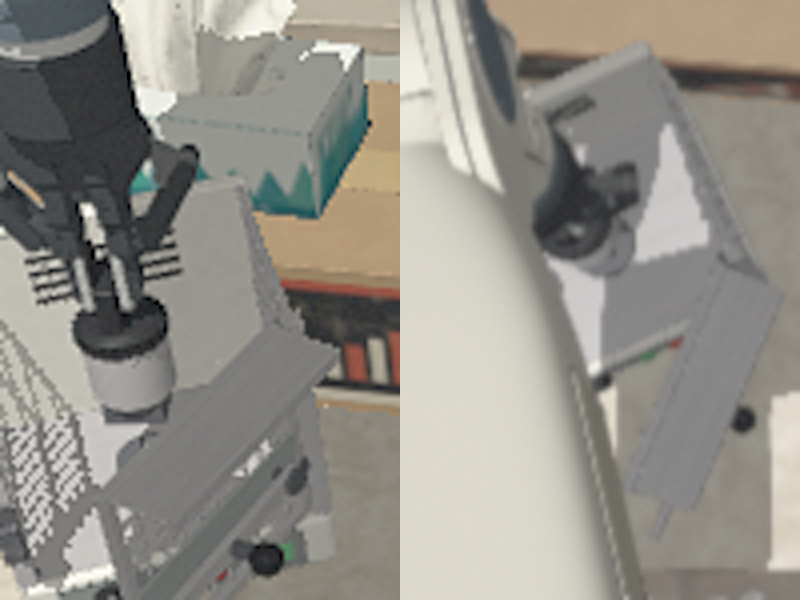

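The cup hangs over the disc inside the guard. The bar end protrudes past the visor at crop (658,530). Lowering now.

```bash
python3 -m handwheel '[[0,[0,1,12],0],[0,[0,0,12],0],[0,[0,0,5],0],[0,[0,0,3],0],[0,[0,0,0],0]]'
python3 -m handwheel '[[0,[0,0,2],0],[0,[0,0,2],0],[0,[0,0,2],0],[0,[0,0,0],0]]'
```

```text
time: 6.98
tool_pos: [0.5533, 0.238, 0.1543]
eef_rot: [3.141, 0.001, -3.013]
wrist_force: [0.0, -0.4, -2.7]
finger_gap: 0.0124
gripper_force: 59.7
time: 7.32
tool_pos: [0.5527, 0.2379, 0.1471]
eef_rot: [-3.142, -0.0, -3.012]
wrist_force: [0.6, -0.6, -2.9]
finger_gap: 0.0126
gripper_force: 59.7
```

```bash
python3 -m handwheel '[[0,[0,0,2],0],[0,[0,0,1],0],[0,[0,0,1],0],[0,[0,0,0],0]]'
python3 -m handwheel '[[0,[0,0,2],0],[0,[0,0,1],0],[0,[0,0,1],0],[0,[0,0,0],0]]'
```

```text
time: 7.65
tool_pos: [0.5528, 0.2376, 0.1431]
eef_rot: [-3.141, -0.0, -3.013]
wrist_force: [0.7, -1.7, -2.5]
finger_gap: 0.0124
gripper_force: 59.8
time: 7.98
tool_pos: [0.5528, 0.2377, 0.139]
eef_rot: [-3.141, -0.0, -3.013]
wrist_force: [0.6, -2.1, -1.7]
finger_gap: 0.0128
gripper_force: 59.8
```

```bash
python3 -m handwheel '[[0,[0,0,1],0],[0,[0,0,1],0],[0,[0,0,0],0]]'
python3 -m handwheel '[[0,[0,0,1],0],[0,[0,0,1],0],[0,[0,0,0],0]]'
```

```text
time: 8.23
tool_pos: [0.5528, 0.2377, 0.1371]
eef_rot: [-3.141, -0.0, -3.012]
wrist_force: [1.3, -3.9, -0.8]
finger_gap: 0.0122
gripper_force: 59.9
time: 8.48
tool_pos: [0.553, 0.2377, 0.1361]
eef_rot: [-3.141, 0.001, -3.013]
wrist_force: [-0.9, -5.2, 4.6]
finger_gap: 0.0127
gripper_force: 60.9
```

```bash
python3 -m handwheel '[[0,[0,-1,1],0],[0,[0,-1,1],0],[0,[0,0,0],0.03],[0,[0,0,0],-0.06],[0,[0,0,0],0.03]]'
python3 -m handwheel '[[40,[0,0,0],0],[40,[0,0,0],0],[40,[0,0,0],0],[40,[0,0,0],0],[40,[0,0,-2],0]]'
```

```text
time: 8.9
tool_pos: [0.5533, 0.2371, 0.136]
eef_rot: [3.139, 0.003, -3.008]
wrist_force: [-5.3, -0.8, 18.1]
finger_gap: 0.0123
gripper_force: 62.7
time: 9.32
tool_pos: [0.5528, 0.236, 0.1347]
eef_rot: [3.141, -0.001, -3.012]
wrist_force: [0.8, 0.2, 0.0]
finger_gap: 0.0399
gripper_force: 0.0
```

```bash
python3 -m handwheel '[[40,[0,0,-10],0],[40,[0,0,-40],0],[40,[0,0,-40],0],[40,[0,0,-40],0],[40,[0,0,-40],0]]'
python3 -m handwheel '[[40,[0,0,-40],0],[40,[0,0,-40],0],[40,[0,0,0],0]]'
python3 -m handwheel '[[40,[-38,12,0],0],[40,[-38,12,0],0],[40,[-38,12,0],0],[40,[-38,12,0],0],[40,[-38,12,0],0]]'; python3 -c "
from h import *
snap('top','top4');snap('scene','scene4');print(arm.state()['qpos'],arm.state()['eef_rot'])"
```

```text
time: 9.73
tool_pos: [0.5524, 0.2358, 0.3081]
eef_rot: [3.141, 0.001, -3.012]
wrist_force: [0.6, -0.4, -0.0]
finger_gap: 0.0403
gripper_force: 0.0
time: 9.98
tool_pos: [0.5535, 0.2361, 0.3946]
eef_rot: [3.14, 0.013, -3.012]
wrist_force: [1.7, 0.5, 0.3]
finger_gap: 0.04
gripper_force: 0.0
time: 10.4
tool_pos: [0.7077, 0.3084, 0.3528]
eef_rot: [3.13, 0.05, -3.013]
wrist_force: [0.4, 0.1, 0.1]
finger_gap: 0.0405
gripper_force: 0.0
[0.30157096 0.7521652  1.17209744 1.94781198 0.00256187 0.17224129] [ 3.13170895  0.04184211 -3.01241481]
```

```bash
python3 -m handwheel '[[40,[0,0,-30],0],[40,[0,0,-30],0],[40,[0,0,-30],0],[40,[0,0,-30],0],[40,[0,0,-30],0]]';python3 -c "
from h import *
print(arm.state()['qpos'])"
python3 -m handwheel '[[40,[0,0,0],0]]'
```

```text
time: 10.92
tool_pos: [0.6523, 0.285, 0.4452]
eef_rot: [3.112, 0.133, -3.014]
wrist_force: [-0.3, -0.2, -0.3]
finger_gap: 0.04
gripper_force: 0.0
[0.29111286 0.5802828  1.09454709 1.94897856 0.00753323 0.16243326]
time: 11.0
tool_pos: [0.6511, 0.2848, 0.4501]
eef_rot: [3.111, 0.141, -3.014]
wrist_force: [0.7, 0.5, 1.3]
finger_gap: 0.0399
gripper_force: 0.0
```

```bash
python3 -m handwheel '[[40,[-20,0,-35],0],[40,[-20,0,-35],0],[40,[-20,0,-35],0],[40,[-20,0,-35],0],[40,[-20,0,-35],0]]';python3 -c "
from h import *
print(arm.state()['qpos'])"
python3 -m handwheel '[[40,[0,0,15],0],[40,[0,0,15],0]]'
```

```text
time: 11.42
tool_pos: [0.6569, 0.26, 0.521]
eef_rot: [3.082, 0.279, -3.021]
wrist_force: [-0.7, 0.5, -0.3]
finger_gap: 0.0401
gripper_force: 0.0
[0.24848437 0.52523747 1.18729119 1.94826981 0.02341084 0.12335708]
time: 11.58
tool_pos: [0.6646, 0.2627, 0.4944]
eef_rot: [3.082, 0.285, -3.022]
wrist_force: [0.1, 0.1, -0.3]
finger_gap: 0.0401
gripper_force: 0.0
```

```bash
cat >> h.py <<'E'
from scipy.spatial.transform import Rotation as Ro
def tool():
    s=arm.state();R=Ro.from_euler('xyz',s['eef_rot']).as_matrix();z=R[:,2]
    print('t',s['time'],'p',s['tool_pos'].round(4),'q',s['qpos'].round(3),'tilt',np.degrees(np.arccos(-z[2])).round(1),'az',np.arctan2(z[1],z[0]).round(3),'F',s['wrist_force'].round(1))
    return s['tool_pos'],R
def d(w):
    p,R=tool();print('R\n',R.round(3));print('tool delta mm',(R.T@(np.array(w)-p)*1000).round(1))
E
python3 -c "
from h import *
d([.55,.35,.5])"
```

```text
t 11.5833 p [0.6646 0.2627 0.4944] q [0.25  0.473 1.002 1.81  0.023 0.125] tilt 16.7 az 0.33 F [ 0.1  0.1 -0.3]
R
 [[-0.953 -0.136  0.271]
 [-0.115  0.989  0.093]
 [-0.281  0.057 -0.958]]
tool delta mm [ 97.6 102.2 -28.3]
```

```bash
python3 -m handwheel '[[40,[22,33,-5],0],[40,[22,33,-5],0],[40,[22,33,-5],0],[40,[22,33,-5],0],[40,[22,33,-5],0]]'
python3 -m handwheel '[[0,[-20,0,-35],0],[0,[-20,0,-35],0],[0,[-20,0,-35],0],[0,[-20,0,-35],0],[0,[-20,0,-35],0]]'
python3 -m handwheel '[[0,[-20,0,-35],0],[0,[-20,0,-35],0],[0,[-20,0,-35],0],[0,[-20,0,-35],0],[0,[-20,0,-35],0]]'
python3 -c "
from h import *
tool()"
```

```text
time: 12.0
tool_pos: [0.5291, 0.4122, 0.4955]
eef_rot: [3.082, 0.279, -3.022]
wrist_force: [0.3, 0.9, 0.8]
finger_gap: 0.0399
gripper_force: 0.0
time: 12.42
tool_pos: [0.541, 0.3778, 0.5906]
eef_rot: [3.037, 0.374, -3.03]
wrist_force: [-0.2, -0.2, 0.5]
finger_gap: -0.0001
gripper_force: 0.0
time: 12.83
tool_pos: [0.5257, 0.33, 0.6703]
eef_rot: [2.978, 0.508, -3.05]
wrist_force: [-0.8, -0.7, 0.1]
finger_gap: -0.0001
gripper_force: 0.0
t 12.8333 p [0.5257 0.33   0.6703] q [ 0.427  0.335  1.244  1.948 -0.004  0.292] tilt 30.5 az 0.419 F [-0.8 -0.7  0.1]
```

```bash
python3 -m handwheel '[[0,[-22,15,-30],0],[0,[-22,15,-30],0],[0,[-22,15,-30],0],[0,[-22,15,-30],0],[0,[-22,15,-30],0]]'
python3 -c "
from h import *
tool()"
```

```text
time: 13.25
tool_pos: [0.4946, 0.349, 0.7337]
eef_rot: [2.91, 0.638, -3.08]
wrist_force: [2.1, 2.3, 13.1]
finger_gap: 0.0002
gripper_force: 0.0
t 13.25 p [0.4946 0.349  0.7337] q [ 0.493  0.314  1.364  1.948 -0.034  0.343] tilt 38.6 az 0.438 F [ 2.1  2.3 13.1]
```

```bash
python3 -c "
from h import *
d([.43,.15,.40]);p,R=tool();print((R.T@(np.array([.418,.085,.30])-np.array([.43,.15,.40]))*1e3).round(1))"
```

```text
t 13.25 p [0.4946 0.349  0.7337] q [ 0.493  0.314  1.364  1.948 -0.034  0.343] tilt 38.6 az 0.438 F [ 2.1  2.3 13.1]
R
 [[-0.802 -0.196  0.565]
 [-0.049  0.963  0.265]
 [-0.596  0.184 -0.782]]
tool delta mm [ 260.4 -240.5  171.7]
t 13.25 p [0.4946 0.349  0.7337] q [ 0.493  0.314  1.364  1.948 -0.034  0.343] tilt 38.6 az 0.438 F [ 2.1  2.3 13.1]
[ 72.4 -78.7  54.2]
```

```bash
python3 -m handwheel '[[0,[26,-24,17],0],[0,[26,-24,17],0],[0,[26,-24,17],0],[0,[26,-24,17],0],[0,[26,-24,17],0]]'
python3 -m handwheel '[[0,[26,-24,17],0],[0,[26,-24,17],0],[0,[26,-24,17],0],[0,[26,-24,17],0],[0,[26,-24,17],0]]'
python3 -m handwheel '[[0,[0,0,0],-0.1],[0,[0,0,0],-0.1],[0,[0,0,0],-0.1],[0,[0,0,0],0]]'
python3 -c "
from h import *
d([.418,.085,.22])
s=snap('scene','scene5');t=snap('top','top5')
c=np.hstack([cv2.resize(a['pixels'][y:y+150,x:x+100,::-1],(400,600),interpolation=cv2.INTER_CUBIC) for a,x,y in((s,180,140),(t,155,165))])
cv2.imwrite('pics/crop6.png',(255*(c/255.)**.6).astype(np.uint8))"
```

```text
time: 13.67
tool_pos: [0.479, 0.2895, 0.6417]
eef_rot: [2.91, 0.639, -3.079]
wrist_force: [1.6, 0.2, 0.8]
finger_gap: 0.0001
gripper_force: 0.0
time: 14.08
tool_pos: [0.4455, 0.1895, 0.4751]
eef_rot: [2.911, 0.638, -3.079]
wrist_force: [1.4, 0.1, -0.2]
finger_gap: 0.0
gripper_force: 0.0
time: 14.42
tool_pos: [0.4464, 0.1899, 0.4766]
eef_rot: [-3.137, 0.672, -2.697]
wrist_force: [0.2, -0.3, 0.5]
finger_gap: -0.0001
gripper_force: 0.0
t 14.4167 p [0.4464 0.1899 0.4766] q [ 0.1   -0.275 -0.1    1.101  0.207 -0.273] tilt 38.5 az 0.437 F [ 0.2 -0.3  0.5]
R
 [[-0.707 -0.427  0.564]
 [-0.336  0.904  0.264]
 [-0.623 -0.003 -0.782]]
tool delta mm [215.2 -81.8 157.1]
```

View pics/crop6.png

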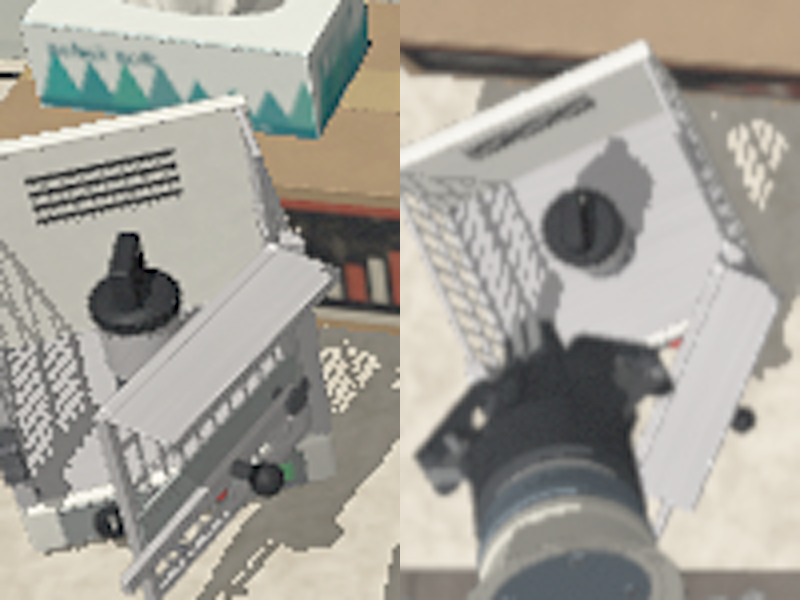

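The cup sits upright on the disc. The lid is at scene (213,215) and top (200,222), and the knob is at scene (246,259) and top (240.7,269.5). I'll check the heights.

```bash
python3 -c "
from h import *
s,t=load('scene5'),load('top5')
print(tri(s,(213.4,214.5),t,(199.8,221.7)),[proj(s,[.553,.237,z]) for z in(.125,.13,.139)],[proj(t,[.553,.237,z]) for z in(.125,.139)])
print(tri(s,(245.8,259),t,(240.3,269)))
g=s['pixels'][200:232,196:232].max(2)<70
n,l,st,ce=cv2.connectedComponentsWithStats(g.astype(np.uint8));i=1+np.argmax(st[1:,4]);print(st[i]+[196,200,0,0,0])
print([proj(s,[.553-.024,.237-.012,z]) for z in(.125,.139)])
"
```

```text
(array([0.5528907 , 0.23695895, 0.12229493]), np.float64(0.0037089843121299554)) [array([212.38423939, 213.63965794]), array([211.98278834, 212.03914822]), array([211.25327774, 209.1307269 ])] [array([200.26730834, 221.30939763]), array([199.23767032, 220.47789979])]
(array([0.42698279, 0.12914253, 0.10885884]), np.float64(0.0007639602012840834))
[202 200  24  24 391]
[array([214.50258611, 220.50492718]), array([213.37210983, 215.98257728])]
```

```bash
python3 -c "
from h import *
d([.412,.07,.25]);p,R=tool();f=lambda a,b:print((R.T@(np.array(b)-np.array(a))*1e3).round(1))
f([.412,.07,.25],[.412,.07,.18]);f([.412,.07,.18],[.427,.154,.18])"
```

```text
t 14.5167 p [0.4467 0.1901 0.4766] q [ 0.101 -0.274 -0.1    1.101  0.207 -0.265] tilt 38.5 az 0.438 F [ 0.2 -0.3  0.7]
R
 [[-0.71  -0.422  0.564]
 [-0.329  0.907  0.264]
 [-0.623  0.002 -0.783]]
tool delta mm [205.3 -94.6 126. ]
t 14.5167 p [0.4467 0.1901 0.4766] q [ 0.101 -0.274 -0.1    1.101  0.207 -0.265] tilt 38.5 az 0.438 F [ 0.2 -0.3  0.7]
[43.6 -0.1 54.8]
[-38.3  69.8  30.6]
```

```bash
python3 -m handwheel '[[0,[25,-20,10],0],[0,[30,-20,16],0],[0,[30,-20,16],0],[0,[30,-20,16],0],[0,[30,-15,20],0]]'
python3 -m handwheel '[[0,[30,0,24],0],[0,[30,0,24],0],[0,[22,0,27],0],[0,[21,0,28],0],[0,[0,0,0],0]]'
python3 -c "
from h import *
tool()"
```

```text
time: 14.93
tool_pos: [0.4281, 0.0754, 0.3244]
eef_rot: [3.141, 0.673, -2.706]
wrist_force: [1.4, 0.4, -0.0]
finger_gap: -0.0002
gripper_force: 0.0
time: 15.35
tool_pos: [0.4097, 0.0704, 0.1739]
eef_rot: [3.131, 0.664, -2.713]
wrist_force: [-1.8, 0.6, -0.9]
finger_gap: 0.0003
gripper_force: 0.0
t 15.35 p [0.4097 0.0704 0.1739] q [-0.379 -0.29  -0.865  0.507  0.47  -0.692] tilt 38.0 az 0.446 F [-1.8  0.6 -0.9]
```

```bash
python3 -m handwheel '[[0,[-5,9,4],0],[0,[-5,9,4],0],[0,[-5,9,4],0],[0,[-5,9,4],0],[0,[-5,9,4],0]]'
python3 -m handwheel '[[0,[-5,9,4],0],[0,[-5,9,4],0],[0,[-5,9,4],0],[0,[-5,9,4],0],[0,[0,0,0],0]]'
python3 -c "
from h import *
tool()
s,t=snap('scene','scene6'),snap('top','top6')
c=np.hstack([cv2.resize(a['pixels'][y:y+150,x:x+100,::-1],(400,600),interpolation=cv2.INTER_CUBIC) for a,x,y in((s,180,140),(t,155,165))])
cv2.imwrite('pics/crop7.png',(255*(c/255.)**.6).astype(np.uint8))"
```

```text
time: 15.77
tool_pos: [0.4242, 0.124, 0.1823]
eef_rot: [-3.142, 0.672, -2.705]
wrist_force: [-3.9, -2.9, 1.2]
finger_gap: -0.0
gripper_force: 1.9
time: 16.18
tool_pos: [0.4323, 0.1686, 0.1823]
eef_rot: [3.141, 0.673, -2.703]
wrist_force: [0.2, 0.3, -0.5]
finger_gap: -0.0
gripper_force: 0.0
t 16.1833 p [0.4323 0.1686 0.1823] q [ 0.026 -0.238 -0.839  0.339  0.253 -0.33 ] tilt 38.6 az 0.439 F [ 0.2  0.3 -0.5]
```

View pics/crop7.png

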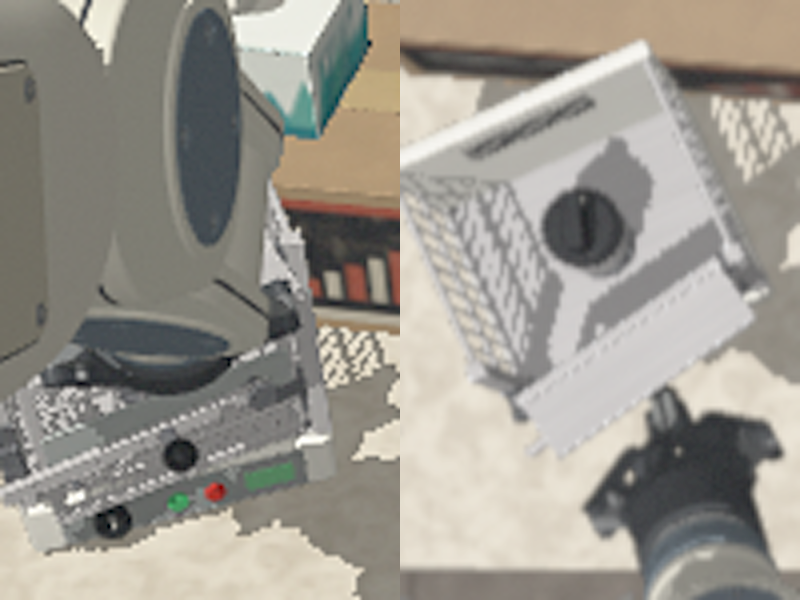

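The gate has swung to nearly shut: knob at scene (225,253.7), visor edge at top from (243.5,243) to (195.5,278.5). I'll compute θ and the knob position.

```bash
python3 -c "
from h import *
np.set_printoptions(precision=4,suppress=True)
s,t=load('scene6'),load('top6')
Q=lambda u,v:(155+(u-400)/4-.5,165+v/4-.5)
v=[onz(t,*Q(*q),.195) for q in((755,312),(562,455),(518,398),(712,262))];print(np.array(v))
for a,b in((0,1),(3,2)): e=v[b]-v[a];print(np.arctan2(e[1],e[0]),np.linalg.norm(e))
# rear wall edge for mill yaw
r=[onz(t,*Q(*q),.195) for q in((402,160),(643,42))];e=r[0]-r[1];print('mill y ang',np.arctan2(e[1],e[0]))
print('knob at z .104',onz(s,180+180/4-.5,140+455/4-.5,.104))
H=np.array([.523,.134])
for th in(0,.1,.15,.2,.25,.3):
    a=2.021+th;y=np.array([np.cos(a),np.sin(a)]);o=np.array([-np.sin(a),np.cos(a)]);print(th,H+.09*y+.038*o)
"
```

```text
[[0.4881 0.1127 0.195 ]
 [0.397  0.2321 0.195 ]
 [0.4328 0.2608 0.195 ]
 [0.52   0.1406 0.195 ]]
2.2227087360755187 0.15015665082768234
2.198480355853425 0.14849428114025318
mill y ang 2.0461753230801945
knob at z .104 [0.445  0.1823 0.104 ]
0 [0.4496 0.1985]
0.1 [0.4436 0.1908]
0.15 [0.4408 0.1868]
0.2 [0.4383 0.1826]
0.25 [0.4359 0.1783]
0.3 [0.4338 0.1739]
```

```bash
python3 -m handwheel '[[50,[10,2,-25],0],[50,[16,4,0],0],[50,[16,3,5],0],[50,[0,0,0],0]]' 30
python3 -c "
from h import *
d([.4437,.1848,.0937])"
```

```text
time: 16.62
tool_pos: [0.384, 0.1554, 0.1678]
eef_rot: [3.14, 0.669, -2.706]
wrist_force: [-1.2, 0.6, -0.8]
finger_gap: 0.0481
gripper_force: 0.0
t 16.6167 p [0.384  0.1554 0.1678] q [-0.026 -0.33  -0.924  0.362  0.282 -0.373] tilt 38.3 az 0.439 F [-1.2  0.6 -0.8]
R
 [[-0.711 -0.423  0.561]
 [-0.331  0.906  0.263]
 [-0.62   0.001 -0.785]]
tool delta mm [-6.2  1.3 99.4]
```

```bash
python3 -m handwheel '[[50,[-6,1,20],0],[50,[0,0,25],0],[50,[0,0,25],0],[50,[0,0,20],0],[50,[0,0,9],0]]'
python3 -m handwheel '[[50,[0,0,0],0]]'
python3 -c "
from h import *
d([.4437,.1848,.0937])
s,t=snap('scene','scene7'),snap('top','top7')
c=np.hstack([cv2.resize(a['pixels'][y:y+150,x:x+100,::-1],(400,600),interpolation=cv2.INTER_CUBIC) for a,x,y in((s,180,180),(t,155,190))])
cv2.imwrite('pics/crop8.png',(255*(c/255.)**.5).astype(np.uint8))"
```

```text
time: 17.03
tool_pos: [0.4478, 0.1851, 0.0947]
eef_rot: [3.141, 0.67, -2.705]
wrist_force: [0.5, -1.1, -1.3]
finger_gap: 0.0499
gripper_force: 0.0
time: 17.12
tool_pos: [0.4472, 0.185, 0.0945]
eef_rot: [3.14, 0.669, -2.705]
wrist_force: [-0.2, 0.0, 1.0]
finger_gap: 0.0495
gripper_force: 0.0
t 17.1167 p [0.4472 0.185  0.0945] q [ 0.083 -0.052 -0.991 -0.005  0.218 -0.282] tilt 38.3 az 0.439 F [-0.2  0.   1. ]
R
 [[-0.711 -0.424  0.561]
 [-0.332  0.906  0.263]
 [-0.62   0.001 -0.785]]
tool delta mm [ 3.1  1.3 -1.4]
```

View pics/crop8.png

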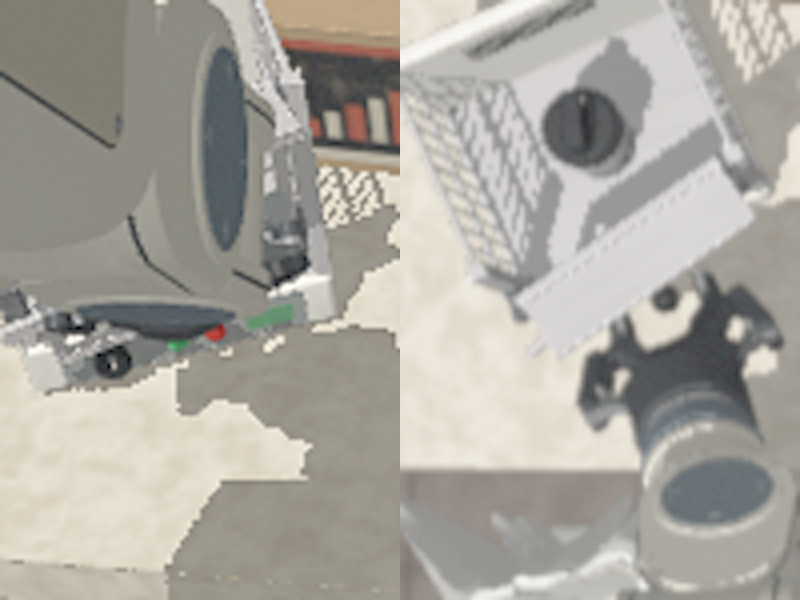

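The knob is at top crop (665,298), centred between the two fingers at (620,320) and (710,285). I'll close on it.

```bash
python3 -m handwheel '[[50,[3,0,-2],0],[0,[0,0,0],0],[0,[0,0,0],0],[0,[0,0,0],0],[0,[0,0,0],0]]' 30
python3 -c "
from h import *
t=load('top7');print('knob',onz(t,220.75,264,.105))
d([.4437,.1848,.1057])"
```

```text
time: 17.63
tool_pos: [0.4438, 0.1828, 0.0966]
eef_rot: [-3.139, 0.674, -2.703]
wrist_force: [4.1, -3.7, -0.5]
finger_gap: 0.0177
gripper_force: 29.3
knob [0.44039243 0.18270625 0.105     ]
t 17.6333 p [0.4438 0.1828 0.0966] q [ 0.078 -0.065 -0.998 -0.005  0.219 -0.286] tilt 38.6 az 0.434 F [ 4.1 -3.7 -0.5]
R
 [[-0.708 -0.423  0.566]
 [-0.332  0.906  0.262]
 [-0.624 -0.002 -0.782]]
tool delta mm [-6.3  1.9 -6.6]
```

```bash
python3 -m handwheel '[[0,[-2.5,0,-3],0],[0,[-3,0,-4],0],[0,[-3,0,-4],0],[0,[0,0,0],0]]'
python3 -c "
from h import *
p,R=tool()
H=np.array([.523,.134])
def K(th,ph,a0=2.03):
    a=a0+th;y=np.array([np.cos(a),np.sin(a)]);o=np.array([-np.sin(a),np.cos(a)]);L=.032+.058*np.cos(ph);return np.r_[H+L*y+.038*o,.106+.058*np.sin(ph)]
for a,b in((.18,.12),(.12,.06),(.06,0)): print((R.T@(K(b,.2)-K(a,.2))*1e3).round(1), K(b,.2)-K(a,.2))
"
```

```text
time: 17.97
tool_pos: [0.4442, 0.1822, 0.1109]
eef_rot: [-3.137, 0.674, -2.704]
wrist_force: [11.3, -5.5, -8.0]
finger_gap: 0.0174
gripper_force: 29.8
t 17.9667 p [0.4442 0.1822 0.1109] q [ 0.078 -0.094 -0.969  0.053  0.218 -0.286] tilt 38.6 az 0.431 F [11.3 -5.5 -8. ]
[-3.8  3.2  3. ] [0.00306656 0.00491936 0.        ]
[-3.9  2.9  3.1] [0.00335603 0.00472663 0.        ]
[-4.1  2.6  3.2] [0.00363342 0.00451688 0.        ]
```

```bash
python3 -m handwheel '[[0,[-1,0.3,0.8],0],[0,[-1,-0.2,0.8],0],[0,[-2,1.6,1.5],0],[0,[0,0,0],0]]'
python3 -m handwheel '[[0,[-2,1.5,1.5],0],[0,[-2,1.5,1.5],0],[0,[0,0,0],0]]'
```

```text
time: 18.3
tool_pos: [0.4467, 0.1862, 0.1094]
eef_rot: [-3.14, 0.671, -2.705]
wrist_force: [4.9, -5.2, -3.1]
finger_gap: 0.0171
gripper_force: 30.2
time: 18.55
tool_pos: [0.4502, 0.1912, 0.1098]
eef_rot: [-3.14, 0.671, -2.704]
wrist_force: [4.3, -6.4, -1.5]
finger_gap: 0.0174
gripper_force: 30.2
```

```bash
python3 -m handwheel '[[0,[-2,1.2,1.6],0],[0,[-2,1.2,1.6],0],[0,[0,0,0],0]]'
python3 -m handwheel '[[0,[-2,1.2,1.6],0],[0,[0,0,0],0]]'
```

```text
time: 18.8
tool_pos: [0.4532, 0.1952, 0.1092]
eef_rot: [-3.139, 0.67, -2.704]
wrist_force: [0.3, -8.3, -0.6]
finger_gap: 0.0176
gripper_force: 30.4
time: 18.97
tool_pos: [0.454, 0.1961, 0.1079]
eef_rot: [-3.138, 0.666, -2.706]
wrist_force: [1.9, -14.6, -5.5]
finger_gap: 0.0174
gripper_force: 30.6
```

```bash
python3 -c "
from h import *
tool();t=snap('top','top8');im=t['pixels'][190:290,140:260,::-1]
cv2.imwrite('pics/crop9.png',(255*(cv2.resize(im,(720,600),interpolation=cv2.INTER_CUBIC)/255.)**.6).astype(np.uint8))
# outer visor edge estimate: bright visor mask
g=t['pixels'].astype(int).min(2);print(onz(t,193,277,.195))
"
```

```text
t 18.9667 p [0.454  0.1961 0.1079] q [ 0.124 -0.06  -0.947  0.04   0.187 -0.248] tilt 38.2 az 0.43 F [  1.9 -14.6  -5.5]
[0.40010498 0.23716935 0.195     ]
```

```bash
python3 -c "
from h import *
for f in('top6','top7','top8'):
    t=load(f);im=t['pixels'];gr=cv2.cvtColor(im,cv2.COLOR_RGB2GRAY)
    L=cv2.createLineSegmentDetector().detect(gr[215:290,170:255])[0][:,0]
    for l in L:
        a=onz(t,l[0]+170,l[1]+215,.195);b=onz(t,l[2]+170,l[3]+215,.195);e=b-a;n=np.linalg.norm(e)
        ang=np.arctan2(e[1],e[0])%np.pi
        if n>.07 and 1.85<ang<2.4: print(f,a.round(3)[:2],b.round(3)[:2],round(n,3),round(ang,3))
"
```

```text
top6 [0.523 0.141] [0.477 0.204] 0.078 2.206
top6 [0.493 0.216] [0.551 0.14 ] 0.095 2.215
top7 [0.434 0.18 ] [0.482 0.114] 0.082 2.199
top7 [0.523 0.141] [0.477 0.204] 0.078 2.205
top7 [0.492 0.218] [0.551 0.14 ] 0.098 2.213
top8 [0.438 0.211] [0.48  0.121] 0.1 2.008
top8 [0.523 0.145] [0.486 0.222] 0.086 2.016
```

```bash
python3 -m handwheel '[[0,[0,-1.5,0],0],[0,[2,0,2.5],0],[0,[2,0,2.5],0],[0,[2,0,2.5],0],[0,[0,0,0],0]]'
python3 -c "
from h import *
tool()"
```

```text
time: 19.43
tool_pos: [0.4541, 0.1964, 0.0985]
eef_rot: [-3.141, 0.668, -2.704]
wrist_force: [-4.9, -6.3, 0.4]
finger_gap: 0.0176
gripper_force: 32.0
t 19.4333 p [0.4541 0.1964 0.0985] q [ 0.12  -0.041 -0.966  0.002  0.194 -0.252] tilt 38.3 az 0.437 F [-4.9 -6.3  0.4]
```

```bash
python3 -m handwheel '[[24,[0,0,0],0],[30,[0,0,0],0],[40,[0,0,0],0],[45,[0,0,0],0],[45,[0,0,0],0]]'
python3 -m handwheel '[[45,[0,0,-10],0],[45,[0,0,-20],0],[45,[0,0,-30],0],[45,[0,0,-30],0],[45,[0,0,-30],0]]'
python3 -m handwheel '[[45,[0,-30,-20],0],[45,[0,-35,-10],0],[45,[0,-35,-10],0],[45,[0,-35,-10],0],[45,[0,-35,0],0]]'
python3 -m handwheel '[[45,[0,-35,0],0],[45,[0,-35,0],0],[45,[0,-35,0],0],[45,[0,0,0],0]]'
python3 -c "
from h import *
np.set_printoptions(precision=4,suppress=True)
tool()
s,t=snap('scene','scene9'),snap('top','top9')
c=np.hstack([cv2.resize(a['pixels'][y:y+h,x:x+w,::-1],(400,600),interpolation=cv2.INTER_CUBIC) for a,x,y,w,h in((s,175,190,80,120),(t,155,165,100,150))])
cv2.imwrite('pics/crop10.png',(255*(c/255.)**.6).astype(np.uint8))
"
```

```text
time: 19.85
tool_pos: [0.4558, 0.1971, 0.1]
eef_rot: [-3.141, 0.672, -2.703]
wrist_force: [-0.1, 0.3, -1.2]
finger_gap: 0.045
gripper_force: 0.0
time: 20.27
tool_pos: [0.3868, 0.1653, 0.1945]
eef_rot: [3.141, 0.671, -2.703]
wrist_force: [0.5, -0.1, 0.5]
finger_gap: 0.0452
gripper_force: 0.0
time: 20.68
tool_pos: [0.431, 0.0056, 0.2318]
eef_rot: [-3.137, 0.673, -2.701]
wrist_force: [1.4, 0.8, 0.6]
finger_gap: 0.0447
gripper_force: 0.0
time: 21.02
tool_pos: [0.478, -0.093, 0.2295]
eef_rot: [-3.139, 0.67, -2.705]
wrist_force: [-0.2, 0.3, -0.6]
finger_gap: 0.0447
gripper_force: 0.0
t 21.0167 p [ 0.478  -0.093   0.2295] q [-0.736 -0.094 -0.558  0.807  0.608 -1.077] tilt 38.4 az 0.433 F [-0.2  0.3 -0.6]
```

View pics/crop10.png

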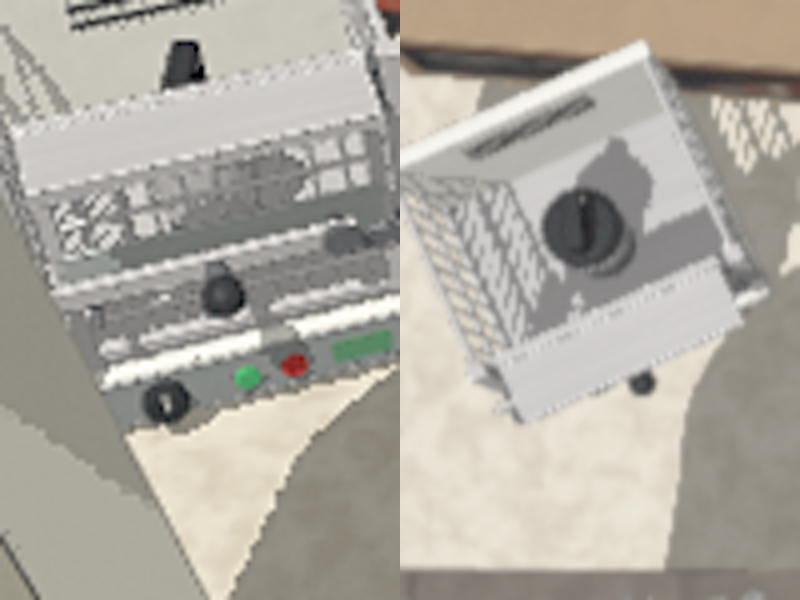

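The gate is shut, with the knob at scene (218.9,248.5) and top (215,260). I'll check the bar height and gate angle numerically, using the earlier hanging pose as reference.

```bash
python3 -c "
from h import *
s,t=load('scene9'),load('top9')
def blob(im,u,v,r=9,th=75):
    g=(im['pixels'][v-r:v+r,u-r:u+r].max(2)<th).astype(np.uint8);n,l,st,ce=cv2.connectedComponentsWithStats(g);i=1+np.argmin([np.hypot(*(c-r)) for c in ce[1:]]);return ce[i]+[u-r,v-r],st[i,2:]
for a,b,p,q in(('scene5','top5',(246,259),(240,269)),('scene9','top9',(219,249),(215,260))):
    A,B=load(a),load(b);x,y=blob(A,*p),blob(B,*q);print(x,y,tri(A,x[0],B,y[0]))
print([proj(s,[.4496,.1985,z]) for z in(.104,.106,.113)])
im=t['pixels'];L=cv2.createLineSegmentDetector().detect(cv2.cvtColor(im,cv2.COLOR_RGB2GRAY)[215:290,170:255])[0][:,0]
for l in L:
    a=onz(t,l[0]+170,l[1]+215,.195);b=onz(t,l[2]+170,l[3]+215,.195);e=b-a;n=np.linalg.norm(e);ang=np.arctan2(e[1],e[0])%np.pi
    if n>.06 and 1.85<ang<2.4: print(round(n,3),round(ang,3))
"
```

```text
(array([245.57386364, 257.64204545]), array([ 18,  18, 176], dtype=int32)) (array([240.38461538, 269.57692308]), array([ 6,  6, 26], dtype=int32)) (array([0.42495699, 0.12817122, 0.11535629]), np.float64(0.00057409062129449))
(array([219.36470588, 247.90588235]), array([11, 12, 85], dtype=int32)) (array([215.37037037, 260.40740741]), array([ 6,  6, 27], dtype=int32)) (array([0.44946367, 0.19447081, 0.11530638]), np.float64(0.0023964048708338226))
[array([217.99511053, 251.34292539]), array([217.83280223, 250.71788626]), array([217.26102795, 248.51601922])]
0.093 2.016
```

```bash
python3 -c "
from h import *
A,B=load('scene5'),load('scene9')
print('hang model',proj(A,[.4253,.1313,.1037]),'obs 245.8,259')
for f,u,v in(('scene5',246,259),('scene9',219,249)):
    g=load(f)['pixels'][v-12:v+12,u-12:u+12].max(2);k=cv2.resize((g<60).astype(np.uint8)*255,None,fx=6,fy=6,interpolation=cv2.INTER_LINEAR)
    d_=cv2.distanceTransform((k>127).astype(np.uint8),cv2.DIST_L2,5);_,m,_,p=cv2.minMaxLoc(d_);print(f,m/6,(p[0]+.5)/6-.5+u-12,(p[1]+.5)/6-.5+v-12)
s=B;H=np.array([.523,.134,0])
for th in(2.016,2.03):
    y=np.array([np.cos(th),np.sin(th),0]);o=np.array([-y[1],y[0],0])
    print([ (H+.09*y+.038*o+[0,0,z]).round(4)[:2].tolist()+proj(s,H+.09*y+.038*o+[0,0,z]).round(1).tolist() for z in(.106,.113)])
"
```

```text
hang model [244.81365256 261.11725889] obs 245.8,259
scene5 4.1968994140625 245.91666666666669 259.4166666666667
scene9 3.9989658991495767 219.25 248.41666666666669
[[0.4499, 0.1989, 217.7, 250.6], [0.4499, 0.1989, 217.1, 248.4]]
[[0.449, 0.1978, 218.1, 250.9], [0.449, 0.1978, 217.5, 248.7]]
```

```bash
python3 -c "
from rig import arm
print(arm.close_job())"
```

```text
the job is handed in; nothing more can be done
None
```

The job is handed in at about 21 s: the steel cup is home on the keyed drive, then the gate was swung shut with its latch bar lifted, and the knob height and tool readings put the bar down in the catch (I didn't pull on the gate to test it); I touched none of the four bystanders.

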